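Send the ground bar down the chute

ROBOT

A 7-joint arm with a two-finger parallel gripper is mounted at the origin on the work surface; the furniture and walls round the work are solid. World frame = base frame: x ahead of the robot, y to its left, z up, the work surface at z = 0. Lengths are in m, angles in rad, forces in N, time in s.
With the tool pointing down it reaches from about 0.4 to 0.85 m from the base axis. Payload 10.4 kg.
Tool frame: the origin (TCP) lies between the finger pads; the fingertips stand 17 mm ahead of it and the grasp point (between the pads) lies 2 mm behind it; x points along the fingers, y is the direction in which the jaws open and shut, and the axes are right-handed (so a half turn about x gives the same grasp; the last joint's range is limited). The gripper opens to 87 mm and grips with 3 to 60 N. Pads are 19 mm wide; open, the fingers measure 117 mm over their backs; the gripper's body (75 mm by 190 mm) begins 51 mm behind the grasp point.
Start: joints at [-1.258, 0.332, -0.065, 1.46, 0.022, 1.35, -0.088], TCP at [0.206, 0.59, 0.24] pointing down, gripper open.
Joint ranges: [-2.6, 2.6], [-0.5, 2.12], [-1.47, 1.34], [0.16, 2.42], [-1.27, 4.41], [0.06, 2.06], [-2.6, 2.6]. Speed limits (rad/s): [2.22, 2.22, 2.79, 2.79, 3.14, 3.14, 3.14].

INTERFACE

Orientations are given as a unit quaternion [x, y, z, w].
In Python, from bench import r, optics, close_job gives the robot as it stands.
- The arm moves only by the shell command python3 -m inch 'ROWS' [OPENING] [FORCE]. ROWS is JSON, a list of rows, each an object with "translation": the shift along the tool's x, y, z in cm, a list of three; "spin": the turn about the tool's x in degrees. In form: [{"translation": [tx, ty, tz], "spin": spin}, ...]. A call has 1 to 20 rows; each row shifts and turns the pose as measured when the row begins, along the tool's axes as they then stand; what a row does not reach is not made up. A row lasts 1/8 s, in which the tool goes at most 62.5 mm and 10.7 degrees, less where a joint would pass 70% of its speed; a pose out of reach is approached as far as the arm can. A call is refused whole if a number of a shift passes 6.25 or a number of a turn 10.7, either way. A call with a gripper value outside its range is refused whole. OPENING is the closure, from 0 (fully open) to 1 (shut), set as the call begins (- or left out, the last holds). The fingers move at their own pace and stop on an object; FORCE is the grip in N (left out, the last holds). Time passes only in rows, so rows that do not move let the fingers close. It gives the time, the measured TCP pose, the force and the opening at its end, in the units of the state.
- r.read_state(): the state, without advancing time (a new reading comes with each control period).
- optics.camera(name): name is "scene" or "side" or "wrist"; returns the picture (400x640x3 uint8, red, green, blue); there is no depth.
- optics.camera_model(name): a dict with "camera_matrix" (3x3 intrinsics, pixels), "world_from_camera" (4x4, takes a point from camera to world coordinates); the wrist camera has in their place "tool_from_camera" (4x4, takes a point from camera to tool coordinates, whose origin is the TCP and whose axes are the tool frame's). Camera axes: x right, y down, z forward; pixel columns grow to the right and rows downward; lengths in m; the calibration is good to about 2 mm. A picture is of the moment at which its call begins: read the wrist's pose just before it. camera_model takes no time and is no camera call.
- close_job(): hands the job in, once; it reports no verdict.
The state is a dict: "time": time; "joint_positions": joint angles; "joint_vel": joint speeds; "joint_torque": joint torques, N m; "ee_pos": TCP position; "eef_rot": TCP orientation; "ft_force": force on the tool from outside, world axes, zero at the start; "torque": the same for the moment, N m; "width": finger opening in m.
Only numpy, scipy, OpenCV 4.12 (cv2) and the standard library are available. Lean on these libraries where they do the work, as an engineer would, in place of code of your own. Each camera call takes 0.05 s, during which the arm holds its last target.

TASK

The steel bar lies crosswise or aslant on the loading deck, where it would jam in the mouth of the chute. Without lifting it off the deck, push it round so that it points lengthwise into the funnel, then push it over the edge so that it slides down the chute and ends lying flat in the tray. Leave the coupler and the T-nut beside the chute standing where they are.

Things in the scene. Friction and masses are not known exactly. Their poses are not given: they have to be found in the camera images.
- chute: Fixed sheet-metal loading deck and gravity chute. Origin on the bench below the middle of the edge where deck ends and slope begins; z up, x across, the chute runs down towards -y. Flat deck, top 145 mm above the bench, y = 0 to +280 mm, x = -120 to +120 mm, with an 8 mm high rim on both sides and at the back. Smooth, friction about 0.2.
- chute_mouth (a point): Middle of the funnel's wide mouth, on the deck (y = +70 mm from the chute's origin). Two fences, 26 mm high and 4 mm thick, narrow from 104 mm clear width here to 40 mm at the deck's edge; straight fences of the same height run from the mouth out to both sides of the deck.
- chute_edge (a point): Middle of the edge at deck height where the slope begins. From here a channel 40 mm wide inside, walls 28 mm high, slopes down at 35 degrees to y = -150 mm, where it ends 40 mm above the bench over the tray. Once the bar's middle has passed this edge it tips by itself and slides down.
- bar_mid (a point): Centre of the loose ground steel bar (a machinist's parallel): 120 mm long along its own y, 16 mm wide along its x, 24 mm high along z, about 0.35 kg. It starts on the deck, 24 mm side upright, turned across the chute or slanting.
- tray_floor (a point): Middle of the inner floor of the fixed open sheet-metal tray under the chute's lower end; outside 132 mm (its x) by 200 mm (its y, along the chute) and 30 mm high, walls about 2 mm. The floor is about 3 mm above the bench.
- coupler_mid (a point): Centre of a bystander: a steel coupler, 25 mm diameter, 65 mm tall, standing upright on the bench on the -x side of the sloping channel.
- t_nut_mid (a point): Centre of a bystander: a black T-nut, 32 x 28 x 20 mm, on the bench on the +x side of the sloping channel.

How it is judged:
By the outcome, as a careful person would: the job done as asked, in the order asked, and still so for the second after the job is handed in, with the robot touching nothing.
It also fails if it takes over 58 s, if anything falls off the work surface, if the arm or the gripper's body presses on something with over 40 N, if the wrist force passes 120 N, or if a joint passes its speed limit or range.

## Working session

There is one attempt and no reset: what is moved stays moved. The work goes in short steps, Python scripts to look and compute and a shell command to move; the robot and the scene stay as the last step left them, time stands still between calls to the robot, and variables do not carry over. Pictures are saved under pics/ and viewed, and the job is handed in when it is done.

```bash
mkdir -p pics; cat > h.py <<'E'
from bench import r, optics
import numpy as np, cv2
def snap(n,f):
    im=optics.camera(n); cv2.imwrite('pics/'+f+'.png',im[:,:,::-1]); return im
E
python3 - <<'E'
from h import *
s=r.read_state()
print({k:np.round(v,3) for k,v in s.items()})
for n in ['scene','side','wrist']:
    snap(n,n+'0'); m=optics.camera_model(n); print(n,{k:np.round(v,4).tolist() for k,v in m.items()})
E
ls
```

```text
{'time': np.float64(0.0), 'joint_positions': array([-1.258,  0.333, -0.065,  1.461,  0.022,  1.35 , -0.089]), 'joint_vel': array([ 0.002,  0.002, -0.   ,  0.   ,  0.001,  0.001, -0.001]), 'joint_torque': array([-0.0000e+00, -6.2323e+01,  2.5000e-02, -3.8991e+01, -6.1000e-02,
        3.9000e-02,  0.0000e+00]), 'ee_pos': array([0.206, 0.59 , 0.239]), 'eef_rot': array([ 0.118,  0.697, -0.119,  0.697]), 'ft_force': array([-0.214,  0.292, -0.688]), 'torque': array([ 0.008,  0.012, -0.035]), 'width': np.float64(0.087)}
scene {'camera_matrix': [[387.2974, 0.0, 317.1971], [0.0, 387.2974, 198.3664], [0.0, 0.0, 1.0]], 'world_from_camera': [[0.5388, -0.3708, 0.7564, -0.0864], [-0.8424, -0.2323, 0.4861, -0.4058], [-0.0045, -0.8992, -0.4376, 0.5094], [0.0, 0.0, 0.0, 1.0]]}
side {'camera_matrix': [[454.8296, 0.0, 314.0792], [0.0, 454.8296, 195.2228], [0.0, 0.0, 1.0]], 'world_from_camera': [[0.9436, -0.1814, 0.277, 0.3108], [-0.3306, -0.5647, 0.7562, -0.6338], [0.0193, -0.8051, -0.5928, 0.6336], [0.0, 0.0, 0.0, 1.0]]}
wrist {'camera_matrix': [[302.9149, 0.0, 319.793], [0.0, 302.9149, 199.1639], [0.0, 0.0, 1.0]], 'tool_from_camera': [[0.0005, -0.2429, 0.9701, -0.1442], [1.0, 0.0001, -0.0005, -0.0004], [0.0001, 0.9701, 0.2429, -0.0652], [0.0, 0.0, 0.0, 1.0]]}
h.py
pics
```

View pics/scene0.png

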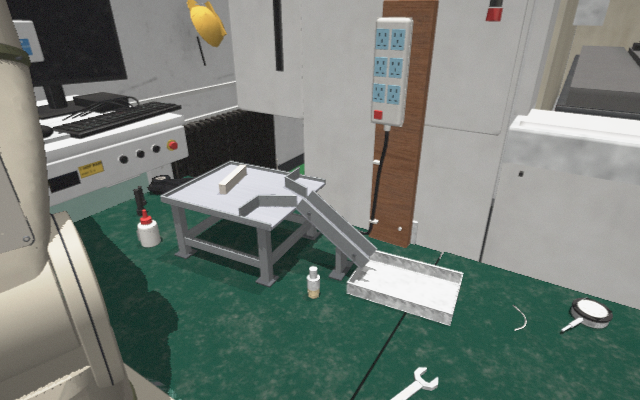

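View pics/side0.png

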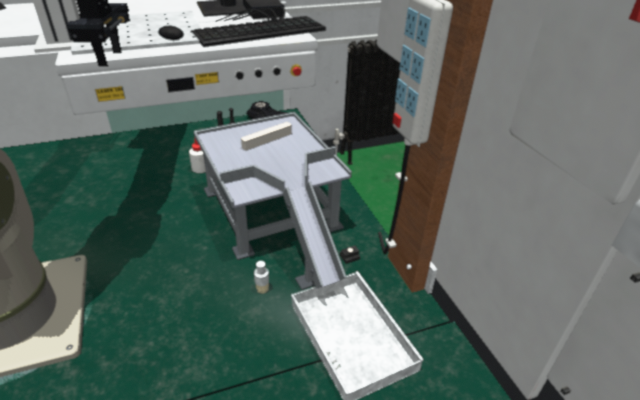

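View pics/wrist0.png

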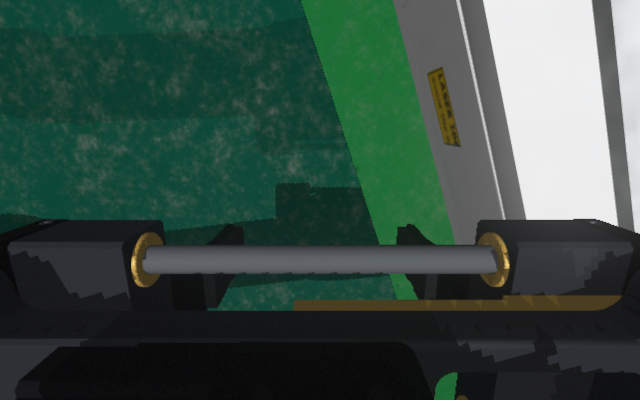

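The scene and side views show the deck, the bar slanting on it (side ~ (267,135)), the chute, tray and coupler. I'll enlarge them for corner picking.

```bash
python3 - <<'E'
import cv2
a=cv2.imread('pics/scene0.png')[150:330,130:470]; cv2.imwrite('pics/sceneC.png',cv2.resize(a,None,fx=2.35,fy=2.35,interpolation=cv2.INTER_CUBIC))
a=cv2.imread('pics/side0.png')[100:300,180:380]; cv2.imwrite('pics/sideC.png',cv2.resize(a,None,fx=3,fy=3,interpolation=cv2.INTER_CUBIC))
E
```

```text
(no output)
```

View pics/sceneC.png

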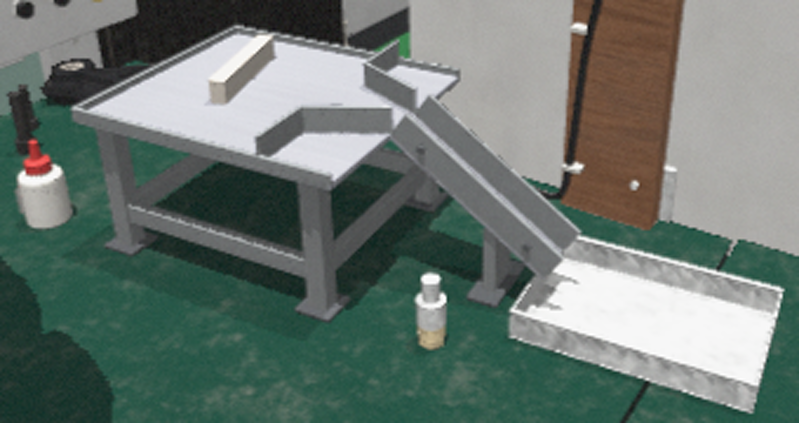

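View pics/sideC.png

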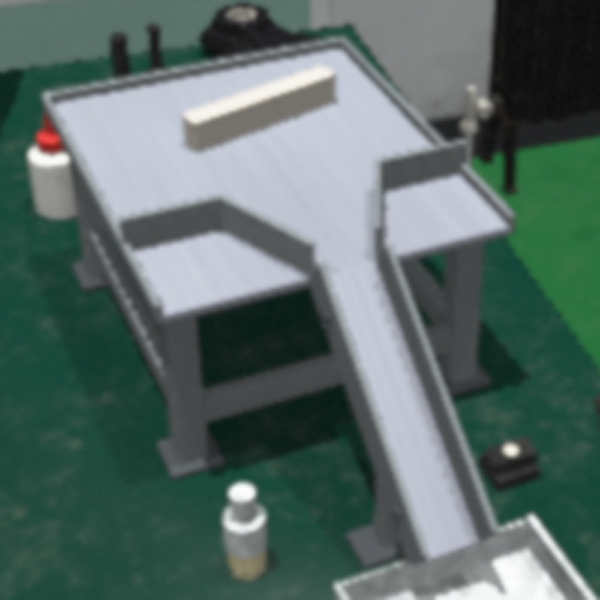

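```bash
cat >> h.py <<'E'
def proj(n,P,m=None):
    m=m or optics.camera_model(n); T=np.linalg.inv(m['world_from_camera']); K=np.array(m['camera_matrix'])
    q=(T[:3,:3]@np.asarray(P,float).T).T+T[:3,3]; q=q@K.T; return q[:,:2]/q[:,2:]
def onz(n,uv,z):
    m=optics.camera_model(n);W=np.array(m['world_from_camera']);K=np.array(m['camera_matrix'])
    d=np.linalg.solve(K,np.c_[np.atleast_2d(uv),np.ones(len(np.atleast_2d(uv)))].T).T@W[:3,:3].T
    return W[:3,3]+d*((z-W[2,3])/d[:,2])[:,None]
def cw(p,P):
    c,s=np.cos(p[2]),np.sin(p[2]);P=np.asarray(P,float)
    return np.c_[p[0]+c*P[:,0]-s*P[:,1],p[1]+s*P[:,0]+c*P[:,1],P[:,2]]
E
cat > fit.py <<'E'
from h import *
from scipy.optimize import least_squares
S=[(-120,0,153,160,303),(-120,280,153,46,95),(120,280,153,345,42),(120,0,153,512,215),(-54,70,171,221,202),(-22,0,171,313,247),(-120,70,171,122,220),(120,70,171,465,145),(54,70,171,382,163)]
C=[(-120,280,153,75,112),(120,280,153,238,28),(-120,0,153,332,180),(120,0,153,458,70),(-120,70,171,258,140),(-54,70,171,303,108),(-22,0,171,392,108),(54,70,171,365,65),(120,70,171,397,43)]
S=np.array(S,float);C=np.array(C,float)
us=S[:,3:]/3+[180,100];uc=C[:,3:]/2.35+[130,150]
f=lambda p:np.r_[(proj('side',cw(p,S[:,:3]/1000))-us).ravel(),(proj('scene',cw(p,C[:,:3]/1000))-uc).ravel()]
for y0 in (-1.5,0,1.5,3):
    q=least_squares(f,[.6,.2,y0],loss='soft_l1'); print(q.cost,q.x)
    if y0==-1.5 or q.cost<b.cost:b=q
print(b.x,np.round(b.fun.reshape(-1,2),1).tolist()); np.save('chute.npy',b.x)
p=b.x
def toC(w): c,s=np.cos(p[2]),np.sin(p[2]); d=w[:,:2]-p[:2]; return np.c_[c*d[:,0]+s*d[:,1],-s*d[:,0]+c*d[:,1]]
print('chute mm')
print(toC(onz('side',np.array([(184,118),(203,126),(335,72),(318,66)])/3+[180,100],.169))*1000)
print(toC(onz('scene',np.array([(210,82),(226,84),(273,37),(258,36)])/2.35+[130,150],.169))*1000)
E
python3 fit.py
```

```text
19.110393498688758 [0.51023758 0.0138896  0.10399782]
19.110393498689454 [0.51023758 0.0138896  0.10399781]
19.11039349868918 [0.51023758 0.0138896  0.10399782]
19.110393498688833 [0.51023758 0.0138896  0.10399782]
[0.51023758 0.0138896  0.10399782] [[-2.2, 2.1], [-2.2, 0.0], [-0.4, -1.6], [1.7, 0.8], [-0.3, -1.3], [-0.9, -0.7], [-1.8, 0.6], [0.9, -1.1], [-1.4, -0.2], [-1.2, -1.6], [-0.2, -1.2], [0.2, -1.7], [2.2, -0.8], [0.0, -1.1], [0.6, -0.9], [0.4, -0.5], [1.4, -1.0], [1.8, -1.3]]
chute mm
[[-42.3870546  178.91470117]
 [-34.00296619 163.3350395 ]
 [ 78.98526273 200.39998487]
 [ 71.21681331 213.96250146]]
[[-46.07617982 180.12259434]
 [-43.19101105 163.92817058]
 [ 73.7680723  196.25506717]
 [ 69.28554994 212.01694102]]
```

```bash
cat >> h.py <<'E'
from scipy.spatial.transform import Rotation as R
p=np.load('chute.npy') if __import__('os').path.exists('chute.npy') else None
def toC(w): c,s=np.cos(p[2]),np.sin(p[2]); d=np.atleast_2d(w)[:,:2]-p[:2]; return np.c_[c*d[:,0]+s*d[:,1],-s*d[:,0]+c*d[:,1]]
def st():
    s=r.read_state(); Q=R.from_quat(s['eef_rot']).as_matrix(); return s,np.array(s['ee_pos']),Q
def rep():
    s,t,Q=st(); print('t',s['time'],'tcp',t.round(4),'C mm',(toC(t)*1000).round(1),'jawang chute deg',np.degrees(np.arctan2(Q[1,1],Q[0,1])-p[2]).round(1),'j7',s['joint_positions'][6].round(2),'F',np.round(s['ft_force'],1),'w',s['width'])
def need(cx,cy,z,jaw=None):
    """chute mm, z tip mm; jaw angle in chute deg"""
    s,t,Q=st(); g=cw(p,[[cx/1000,cy/1000,(z+17)/1000]])[0]; print('shift tool cm',(Q.T@(g-t)*100).round(2))
    if jaw is not None:
        a=np.degrees(np.arctan2(Q[1,1],Q[0,1])-p[2]); print('spin (tool x down => -z)',[-( (jaw+k-a+180)%360-180) for k in (0,180)])
def wsnap(f):
    s,t,Q=st(); im=snap('wrist',f); T=np.eye(4);T[:3,:3]=Q;T[:3,3]=t
    m=optics.camera_model('wrist'); np.savez('pics/'+f+'.npz',W=T@np.array(m['tool_from_camera']),K=m['camera_matrix']); return im
E
python3 -c "
from h import *
s,t,Q=st();print(Q.round(3));rep();need(18,188,255,107)"
```

```text
[[-0.     0.329  0.944]
 [-0.001  0.944 -0.329]
 [-1.    -0.001  0.   ]]
t 0.15 tcp [0.2059 0.5898 0.239 ] C mm [[-242.9  604.4]] jawang chute deg 64.8 j7 -0.09 F [-0.1  0.3  0.2] w 0.0872382464388614
shift tool cm [ -3.27 -26.58  41.34]
spin (tool x down => -z) [np.float64(-42.19585314674134), np.float64(137.80414685325866)]
```

```bash
python3 -m inch '[{"translation":[-3,0,0],"spin":0},{"translation":[0,-2.95,4.6],"spin":-4},{"translation":[0,-2.95,4.6],"spin":-4},{"translation":[0,-2.6,4.8],"spin":-4},{"translation":[0,-2.3,4.9],"spin":-4},{"translation":[0,-1.9,5.1],"spin":-4},{"translation":[0,-1.5,5.2],"spin":-4},{"translation":[0,-1.1,5.3],"spin":-4},{"translation":[0,-0.7,5.3],"spin":-4},{"translation":[0,0,0],"spin":0}]'
python3 - <<'E'
from h import *
rep();need(18,188,255,107);wsnap('w1');rep()
E
```

```text
time: 1.4
ee_pos: [0.5834, 0.3974, 0.2655]
eef_rot: [-0.088, 0.703, 0.084, 0.7]
ft_force: [-0.9, 0.1, -0.6]
width: 0.0872
t 1.4 tcp [0.5834 0.3974 0.2655] C mm [[112.5 373.9]] jawang chute deg 98.1 j7 1.18 F [-0.9  0.1 -0.6] w 0.08718300464275645
shift tool cm [ -0.51 -17.08 -11.98]
spin (tool x down => -z) [np.float64(-8.91528873037609), np.float64(171.08471126962388)]
t 1.45 tcp [0.5816 0.3985 0.2664] C mm [[110.9 375.1]] jawang chute deg 98.1 j7 1.18 F [-0.8 -0.2  0.1] w 0.08693982951740346
```

View pics/w1.png

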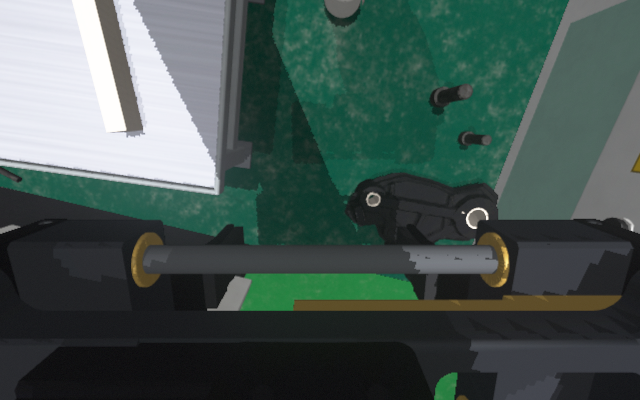

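The wrist picture shows the bar's end at (123,130) and the deck corner at (218,190). I'll move over the bar and turn the other way, so that joint 7 keeps its range.

```bash
python3 -m inch '[{"translation":[0,-5.0,-3.5],"spin":0},{"translation":[0,-5.0,-3.5],"spin":0},{"translation":[0,-5.0,-3.5],"spin":0},{"translation":[0,-2.0,-1.5],"spin":0},{"translation":[0,0,0],"spin":10.7},{"translation":[0,0,0],"spin":10.7},{"translation":[0,0,0],"spin":10.7},{"translation":[0,0,0],"spin":10.7},{"translation":[0,0,0],"spin":10.7},{"translation":[0,0,0],"spin":10.7},{"translation":[0,0,0],"spin":10.7},{"translation":[0,0,0],"spin":10.7},{"translation":[0,0,0],"spin":10.7},{"translation":[0,0,0],"spin":10.7},{"translation":[0,0,0],"spin":10.7},{"translation":[0,0,0],"spin":10.7},{"translation":[0,0,0],"spin":10.7},{"translation":[0,0,0],"spin":10.7},{"translation":[0,0,0],"spin":10.7},{"translation":[0,0,0],"spin":10.7}]' 0.5
python3 - <<'E'
from h import *
rep();need(18,188,255,-73)
E
```

```text
time: 3.95
ee_pos: [0.48, 0.2128, 0.2728]
eef_rot: [0.694, 0.142, -0.693, 0.133]
ft_force: [1.1, 0.4, 0.5]
width: 0.0435
t 3.95 tcp [0.48   0.2128 0.2728] C mm [[ -9.4 201. ]] jawang chute deg -73.5 j7 -1.65 F [1.1 0.4 0.5] w 0.04354724227943311
shift tool cm [ 0.06  2.02 -2.26]
spin (tool x down => -z) [np.float64(-0.531754166257997), np.float64(179.468245833742)]
```

```bash
python3 - <<'E'
from h import *
wsnap('w2')
E
```

```text
(no output)
```

View pics/w2.png

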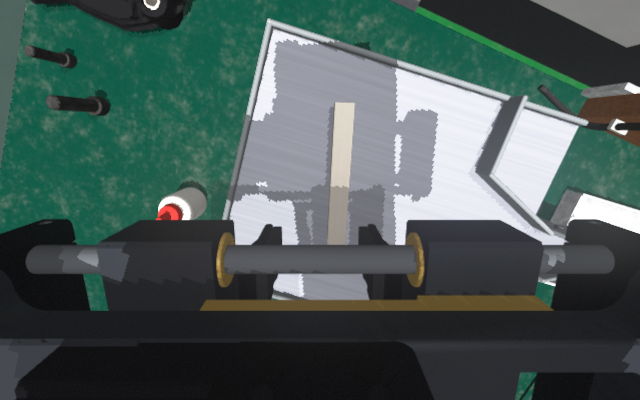

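The bar runs from its far end at (335–354,102) down to (327–347,244), between the fingers; rim corners at (270,22) and (586,122).

```bash
cat >> h.py <<'E'
def wz(f,uv,z):
    d=np.load('pics/'+f+'.npz');W,K=d['W'],d['K'];uv=np.atleast_2d(uv).astype(float)
    q=np.linalg.solve(K,np.c_[uv,np.ones(len(uv))].T).T@W[:3,:3].T
    return W[:3,3]+q*((z-W[2,3])/q[:,2])[:,None]
E
python3 - <<'E'
from h import *
im=cv2.imread('pics/w2.png');cv2.imwrite('pics/w2c.png',cv2.resize(im[0:250,210:610],None,fx=2,fy=2,interpolation=cv2.INTER_CUBIC))
f=lambda u,z:(toC(wz('w2',u,z))*1000).round(1)
a=f([(335,102),(354,102),(327.5,244),(346.5,244)],.169);print('bar',a)
c=(a[0]+a[2])/2,(a[1]+a[3])/2
d=((a[0]-a[2])+(a[1]-a[3]));d/=np.linalg.norm(d);print('angle',np.degrees(np.arctan2(d[1],d[0])),'mid',(a[0]+a[1])/2-60*d)
print('rim corners',f([(270,22),(586,122)],.153)); print('fence',f([(525,97),(475,172)],.171))
E
```

```text
bar [[ 73.2 213.4]
 [ 77.3 199.2]
 [-42.1 184.7]
 [-37.3 168.8]]
angle 14.416765682340348 mid [ 17.13937906 191.36160201]
rim corners [[117.3 280. ]
 [118.4   7.3]]
fence [[117.6  74.9]
 [ 53.2  88.2]]
```

View pics/w2c.png

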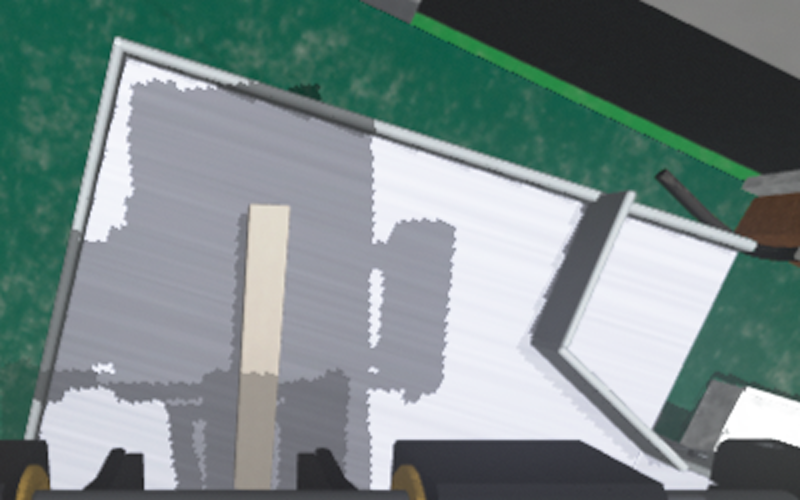

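```bash
python3 - <<'E'
from h import *
print((toC(wz('w2',[(492,176)],.171))*1000))
need(17,190,149,-75)
E
```

```text
[[54.11678341 73.70299196]]
shift tool cm [10.67  1.93 -2.2 ]
spin (tool x down => -z) [np.float64(0.9033928633460846), np.float64(-179.09660713665392)]
```

```bash
python3 -m inch '[{"translation":[0,1.9,-2.2],"spin":0.9},{"translation":[2,0,0],"spin":0},{"translation":[3,0,0],"spin":0},{"translation":[2.5,0,0],"spin":0},{"translation":[0,0,0],"spin":0}]'
python3 - <<'E'
from h import *
rep();need(17,190,149,-75);wsnap('w3')
E
```

```text
time: 4.62
ee_pos: [0.5039, 0.208, 0.1979]
eef_rot: [0.695, 0.142, -0.693, 0.129]
ft_force: [-0.2, -0.4, 0.2]
width: 0.0436
t 4.625 tcp [0.5039 0.208  0.1979] C mm [[ 13.9 193.7]] jawang chute deg -73.9 j7 -1.59 F [-0.2 -0.4  0.2] w 0.043573911418589586
shift tool cm [ 3.19  0.5  -0.17]
spin (tool x down => -z) [np.float64(1.1491576940909738), np.float64(-178.85084230590905)]
```

View pics/w3.png

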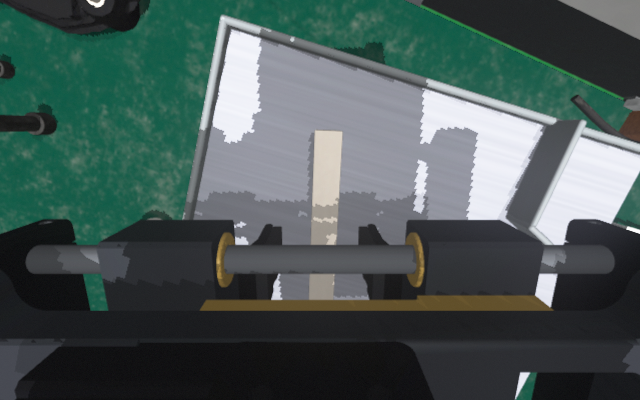

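The bar (315–342 at row 131) sits between the fingers (275–365). Going down to 4 mm above the deck, then closing to a loose 22 mm.

```bash
python3 -m inch '[{"translation":[1.5,0.45,-0.2],"spin":1},{"translation":[1.2,0,0],"spin":0},{"translation":[0.3,0,0],"spin":0},{"translation":[0,0,0],"spin":0}]'
python3 - <<'E'
from h import *
rep();need(17,190,149,-75)
E
python3 -m inch '[{"translation":[0,0,0],"spin":0},{"translation":[0,0,0],"spin":0},{"translation":[0,0,0],"spin":0},{"translation":[0,0,0],"spin":0}]' 0.75 5
python3 - <<'E'
from h import *
rep();wsnap('w4')
E
```

```text
time: 5.18
ee_pos: [0.5092, 0.206, 0.1697]
eef_rot: [0.698, 0.137, -0.692, 0.122]
ft_force: [-0.3, 0.6, -0.4]
width: 0.0434
t 5.175 tcp [0.5092 0.206  0.1697] C mm [[ 18.9 191.2]] jawang chute deg -74.8 j7 -1.59 F [-0.3  0.6 -0.4] w 0.04339842523470827
shift tool cm [0.37 0.07 0.22]
spin (tool x down => -z) [np.float64(0.18870392141815273), np.float64(-179.81129607858185)]
time: 5.68
ee_pos: [0.5096, 0.2062, 0.1706]
eef_rot: [0.699, 0.137, -0.692, 0.122]
ft_force: [-0.6, 0.1, 0.4]
width: 0.0228
t 5.675 tcp [0.5096 0.2062 0.1706] C mm [[ 19.4 191.4]] jawang chute deg -74.8 j7 -1.59 F [-0.6  0.1  0.4] w 0.02275775229747498
```

View pics/w4.png

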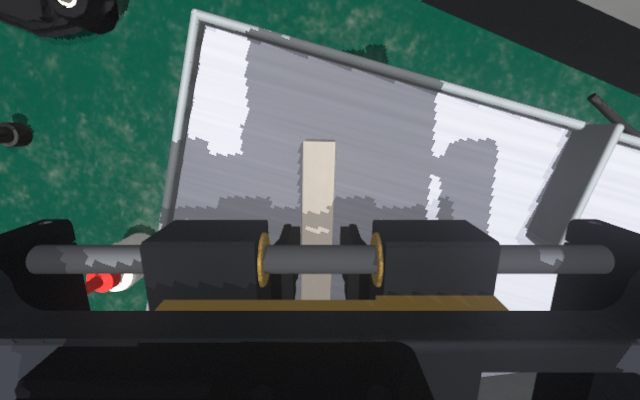

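```bash
python3 -m inch '[{"translation":[0.3,0,0],"spin":0},{"translation":[0,0,0],"spin":-6},{"translation":[0,0,0],"spin":-7},{"translation":[0,0,0],"spin":-7},{"translation":[0,0,0],"spin":-7},{"translation":[0,0,0],"spin":-7},{"translation":[0,0,0],"spin":-7},{"translation":[0,0,0],"spin":-7},{"translation":[0,0,0],"spin":-7},{"translation":[0,0,0],"spin":-7},{"translation":[0,0,0],"spin":-7},{"translation":[0,0,0],"spin":0}]'
python3 - <<'E'
from h import *
rep();need(0,150,151,0);wsnap('w5');snap('side','s5')
E
```

```text
time: 7.22
ee_pos: [0.51, 0.2072, 0.1667]
eef_rot: [0.498, 0.514, -0.482, 0.506]
ft_force: [0.1, -0.2, -0.1]
width: 0.0219
t 7.225 tcp [0.51   0.2072 0.1667] C mm [[ 19.8 192.3]] jawang chute deg -3.6 j7 -0.37 F [ 0.1 -0.2 -0.1] w 0.02186525206345764
shift tool cm [-0.25 -1.71  4.34]
spin (tool x down => -z) [np.float64(-3.623281981775449), np.float64(176.37671801822455)]
```

View pics/w5.png

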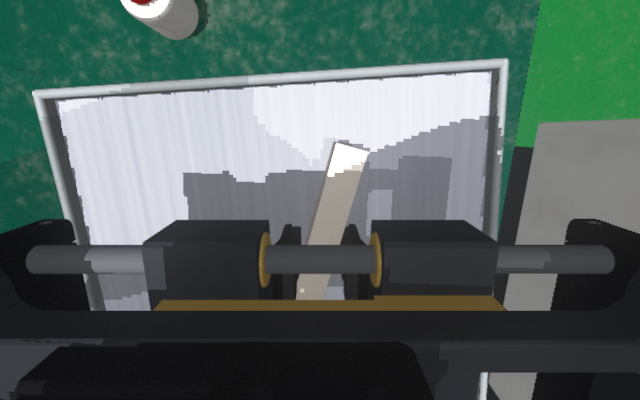

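View pics/s5.png

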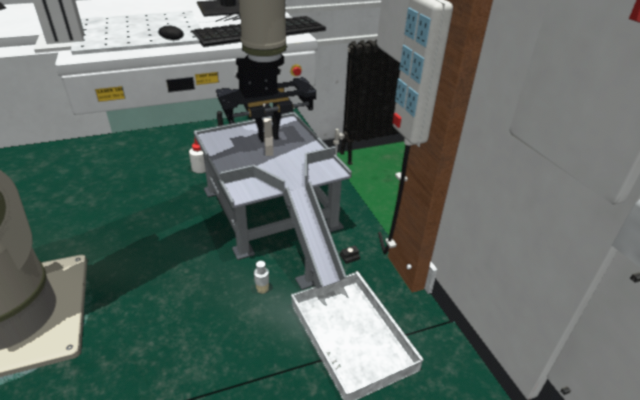

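The bar has followed but lags by the cage's slack (it still slants to (350,150)). I'll shift to mid-deck and turn further.

```bash
python3 -m inch '[{"translation":[0,-1.0,0],"spin":-3.6},{"translation":[0,-1.0,0],"spin":-4},{"translation":[0,-0.2,0],"spin":-6},{"translation":[0,0,0],"spin":-6},{"translation":[0,0,0],"spin":0}]'
python3 - <<'E'
from h import *
rep();wsnap('w6')
E
```

```text
time: 7.95
ee_pos: [0.4881, 0.2055, 0.1665]
eef_rot: [0.406, 0.587, -0.388, 0.582]
ft_force: [0.5, 0.1, -1.3]
width: 0.0217
t 7.95 tcp [0.4881 0.2055 0.1665] C mm [[ -2.1 192.8]] jawang chute deg 15.6 j7 -0.07 F [ 0.5  0.1 -1.3] w 0.02166692910833368
```

View pics/w6.png

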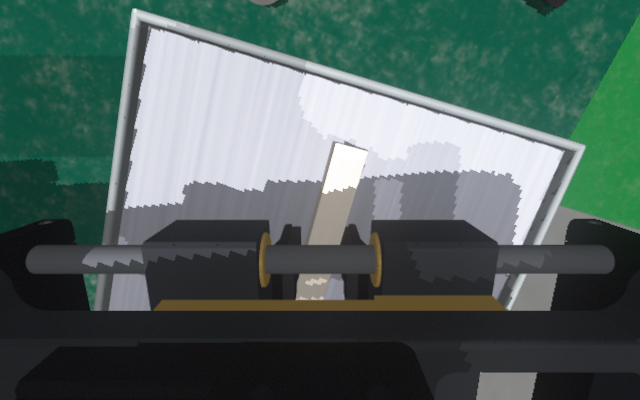

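```bash
cat >> h.py <<'E'
def barest(f,uv,z=.169):
    a=toC(wz(f,uv,z))*1000;print(a.round(1).tolist())
    d=(a[0]-a[2]);d/=np.linalg.norm(d);m=(a[0]+a[1])/2-60*d
    print('bar ang',np.degrees(np.arctan2(d[1],d[0])).round(1),'mid',m.round(1))
E
python3 - <<'E'
from h import *
im=cv2.imread('pics/w6.png');cv2.imwrite('pics/w6c.png',cv2.resize(im[120:310,260:420],None,fx=3,fy=3,interpolation=cv2.INTER_CUBIC))
barest('w6',[(334,142),(367,150),(308,235)])
E
```

```text
[[-10.9, 249.2], [5.0, 249.8], [-10.6, 202.0]]
bar ang 90.3 mid [ -2.6 189.5]
```

View pics/w6c.png

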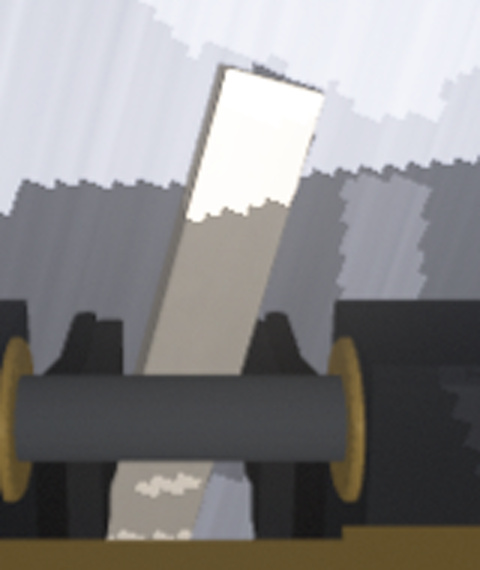

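The bar now measures lengthwise: angle 90.3° from the chute's x, middle at (−3, 190) mm. Next: open, lift, close the fingers behind its rear end.

```bash
python3 -m inch '[{"translation":[0,0,0],"spin":0},{"translation":[0,0,0],"spin":0},{"translation":[0,0,0],"spin":0},{"translation":[-3,0,0],"spin":0},{"translation":[-2,0,0],"spin":0},{"translation":[0,0,0],"spin":0}]' 0.5
python3 - <<'E'
from h import *
rep();need(-2.6,269,156,0)
E
```

```text
time: 8.75
ee_pos: [0.4874, 0.2041, 0.217]
eef_rot: [0.408, 0.586, -0.391, 0.581]
ft_force: [0.2, 0.1, -0.5]
width: 0.0434
t 8.75 tcp [0.4874 0.2041 0.217 ] C mm [[ -2.9 191.5]] jawang chute deg 15.2 j7 -0.08 F [ 0.2  0.1 -0.5] w 0.04336440218694023
shift tool cm [ 4.57  1.99 -7.38]
spin (tool x down => -z) [np.float64(15.182934609779636), np.float64(-164.81706539022036)]
```

```bash
python3 -m inch '[{"translation":[0,1.0,-3.8],"spin":0},{"translation":[0,1.0,-3.7],"spin":0},{"translation":[0,0,0],"spin":8},{"translation":[0,0,0],"spin":7},{"translation":[0,0,0],"spin":0}]' 1
python3 - <<'E'
from h import *
rep();need(-2.6,269,156,0); wsnap('w7')
E
```

```text
time: 9.38
ee_pos: [0.4775, 0.2828, 0.2134]
eef_rot: [0.481, 0.528, -0.468, 0.52]
ft_force: [-0.2, -0.5, 0.0]
width: 0.0035
t 9.375 tcp [0.4775 0.2828 0.2134] C mm [[ -4.6 270.9]] jawang chute deg -0.3 j7 -0.49 F [-0.2 -0.5  0. ] w 0.0034517876131844403
shift tool cm [4.03 0.18 0.27]
spin (tool x down => -z) [np.float64(-0.2856129444384692), np.float64(179.71438705556153)]
```

View pics/w7.png

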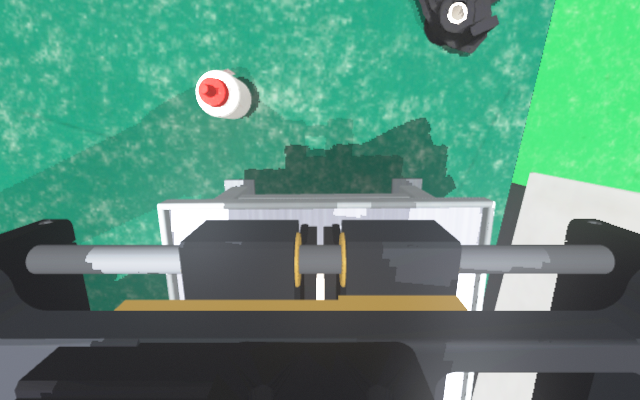

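```bash
python3 -m inch '[{"translation":[1.5,0.2,0],"spin":0},{"translation":[1.5,0,0],"spin":0},{"translation":[0.6,0,0],"spin":0},{"translation":[0,0,0],"spin":0}]'
python3 - <<'E'
from h import *
rep();need(-2.6,269,156,0)
a=snap('side','s8')[90:290,170:390];b=snap('scene','c8')[130:290,140:340]
cv2.imwrite('pics/s8c.png',cv2.resize(a[:,:,::-1],None,fx=3,fy=3,interpolation=cv2.INTER_CUBIC))
cv2.imwrite('pics/c8c.png',cv2.resize(b[:,:,::-1],None,fx=3.5,fy=3.5,interpolation=cv2.INTER_CUBIC))
E
```

```text
time: 9.93
ee_pos: [0.4793, 0.2826, 0.1731]
eef_rot: [0.479, 0.53, -0.468, 0.521]
ft_force: [-0.3, 0.4, 0.4]
width: 0.0005
t 9.925 tcp [0.4793 0.2826 0.1731] C mm [[ -2.9 270.5]] jawang chute deg 0.0 j7 -0.47 F [-0.3  0.4  0.4] w 0.00046081533792767147
shift tool cm [0.01 0.03 0.15]
spin (tool x down => -z) [np.float64(0.012412130590007564), np.float64(-179.98758786941)]
```

View pics/s8c.png

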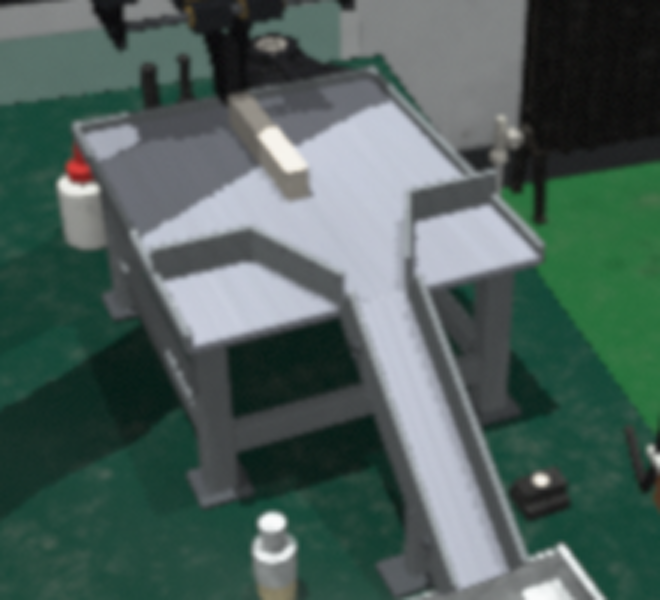

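View pics/c8c.png

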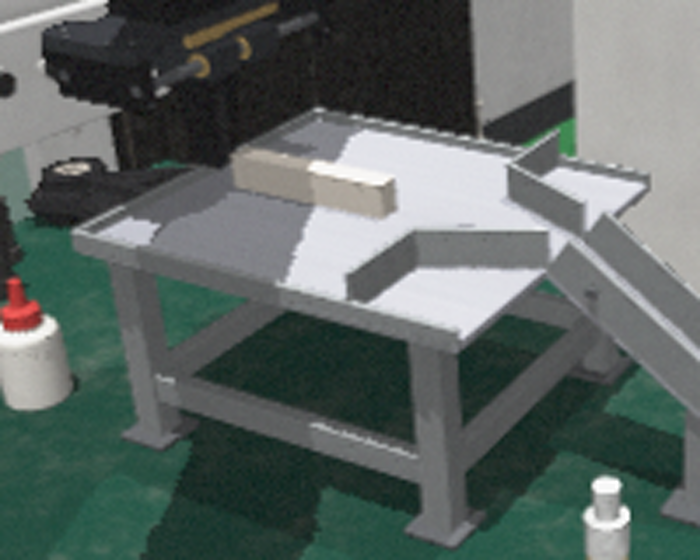

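The bar lies lengthwise, the fingers behind its rear end. Pushing to just inside the mouth, then checking.

```bash
python3 -m inch '[{"translation":[0.1,0,0.8],"spin":0},{"translation":[0,0,0.8],"spin":0},{"translation":[0,0,0.8],"spin":0},{"translation":[0,0,0.8],"spin":0},{"translation":[0,0,0.8],"spin":0},{"translation":[0,0,0.8],"spin":0},{"translation":[0,0,0.8],"spin":0},{"translation":[0,0,0.8],"spin":0},{"translation":[0,0,0.8],"spin":0},{"translation":[0,0,0.6],"spin":0},{"translation":[0,0,0],"spin":0}]'
python3 - <<'E'
from h import *
rep();need(-2,75,154,0)
a=snap('side','s9')[90:290,170:390]
cv2.imwrite('pics/s9c.png',cv2.resize(a[:,:,::-1],None,fx=3,fy=3,interpolation=cv2.INTER_CUBIC))
E
```

```text
time: 11.4
ee_pos: [0.4892, 0.2003, 0.1731]
eef_rot: [0.481, 0.529, -0.466, 0.521]
ft_force: [0.4, 1.0, 0.0]
width: 0.0006
t 11.4 tcp [0.4892 0.2003 0.1731] C mm [[ -1.5 187.6]] jawang chute deg -0.0 j7 -0.33 F [0.4 1.  0. ] w 0.0005769934838946019
shift tool cm [-0.04 -0.04 11.26]
spin (tool x down => -z) [np.float64(-0.012731510892109554), np.float64(179.98726848910792)]
```

View pics/s9c.png

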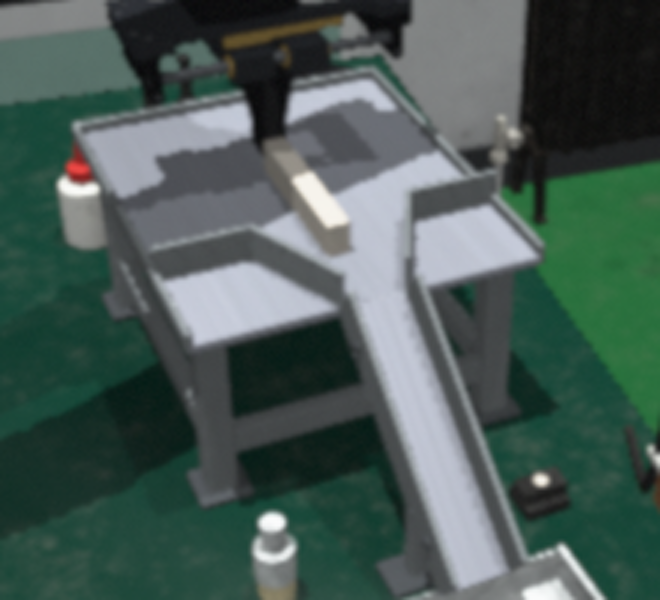

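The bar is still pointing into the funnel, its front end at crop (335,240). Continuing.

```bash
python3 -m inch '[{"translation":[0,0,0.8],"spin":0},{"translation":[0,0,0.8],"spin":0},{"translation":[0,0,0.8],"spin":0},{"translation":[0,0,0.8],"spin":0},{"translation":[0,0,0.8],"spin":0},{"translation":[0,0,0.8],"spin":0},{"translation":[0,0,0],"spin":0}]'
python3 - <<'E'
from h import *
rep();need(-2,75,154,0)
a=snap('side','s10')[90:290,170:390]
cv2.imwrite('pics/s10c.png',cv2.resize(a[:,:,::-1],None,fx=3,fy=3,interpolation=cv2.INTER_CUBIC))
E
```

```text
time: 12.32
ee_pos: [0.4945, 0.1495, 0.1719]
eef_rot: [0.48, 0.529, -0.466, 0.521]
ft_force: [0.5, -0.1, -0.4]
width: 0.0003
t 12.325 tcp [0.4945 0.1495 0.1719] C mm [[ -1.6 136.5]] jawang chute deg 0.0 j7 -0.23 F [ 0.5 -0.1 -0.4] w 0.00030972050310886987
shift tool cm [-0.05 -0.04  6.15]
spin (tool x down => -z) [np.float64(0.00820964173937), np.float64(-179.99179035826063)]
```

View pics/s10c.png

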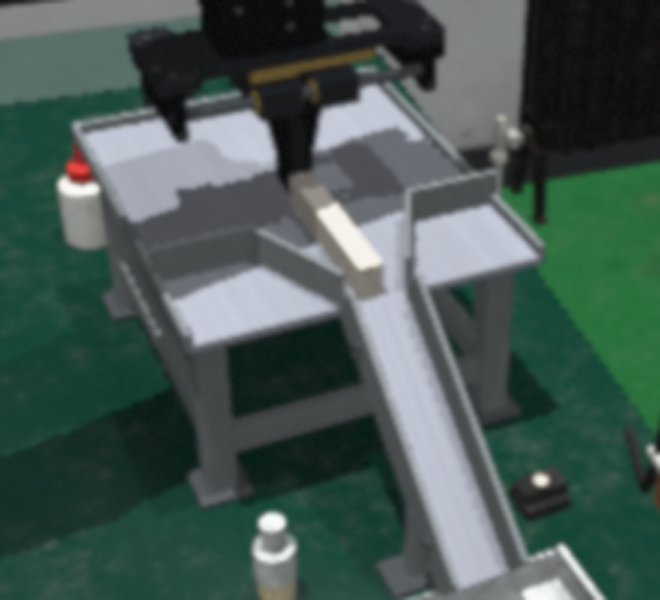

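```bash
python3 -m inch '[{"translation":[0,0,0.8],"spin":0},{"translation":[0,0,0.8],"spin":0},{"translation":[0,0,0.8],"spin":0},{"translation":[0,0,0.8],"spin":0},{"translation":[0,0,0.8],"spin":0},{"translation":[0,0,0.8],"spin":0},{"translation":[0,0,0],"spin":0}]'
python3 - <<'E'
from h import *
rep();need(-2,68,154,0)
a=snap('side','s11')[90:290,170:390]
cv2.imwrite('pics/s11c.png',cv2.resize(a[:,:,::-1],None,fx=3,fy=3,interpolation=cv2.INTER_CUBIC))
E
```

```text
time: 13.25
ee_pos: [0.4997, 0.0989, 0.1707]
eef_rot: [0.48, 0.53, -0.466, 0.521]
ft_force: [0.2, -0.3, 1.2]
width: 0.0006
t 13.25 tcp [0.4997 0.0989 0.1707] C mm [[-1.6 85.7]] jawang chute deg 0.0 j7 -0.13 F [ 0.2 -0.3  1.2] w 0.000571632624548741
shift tool cm [-0.07 -0.04  1.77]
spin (tool x down => -z) [np.float64(0.04459039449682223), np.float64(-179.95540960550318)]
```

View pics/s11c.png

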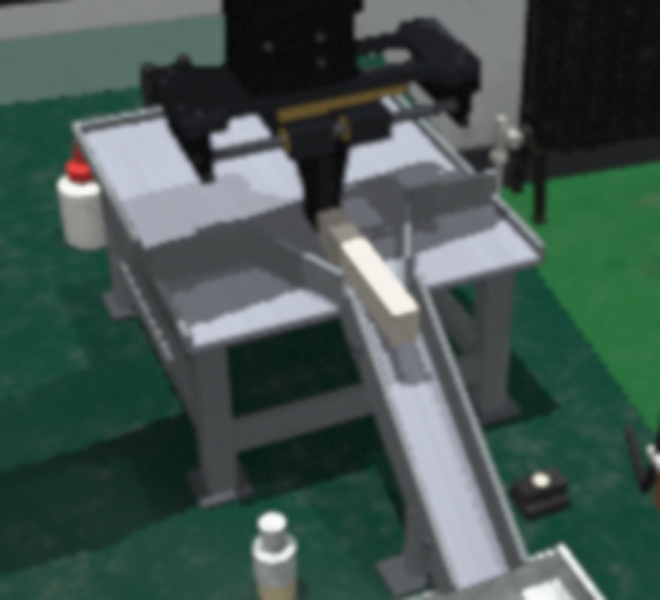

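```bash
python3 -m inch '[{"translation":[-0.1,0,0.7],"spin":0},{"translation":[0,0,0.7],"spin":0},{"translation":[0,0,0.6],"spin":0},{"translation":[0,0,0.3],"spin":0},{"translation":[0,0,0],"spin":0},{"translation":[0,0,0],"spin":0}]'
python3 - <<'E'
from h import *
rep()
a=snap('side','s12')[90:400,170:430]
cv2.imwrite('pics/s12c.png',cv2.resize(a[:,:,::-1],None,fx=1.9,fy=1.9,interpolation=cv2.INTER_CUBIC))
E
```

```text
time: 14.05
ee_pos: [0.5021, 0.0751, 0.171]
eef_rot: [0.48, 0.53, -0.466, 0.521]
ft_force: [0.5, 0.3, 0.6]
width: 0.0003
t 14.05 tcp [0.5021 0.0751 0.171 ] C mm [[-1.8 61.7]] jawang chute deg 0.1 j7 -0.08 F [0.5 0.3 0.6] w 0.00031808760735073334
```

View pics/s12c.png

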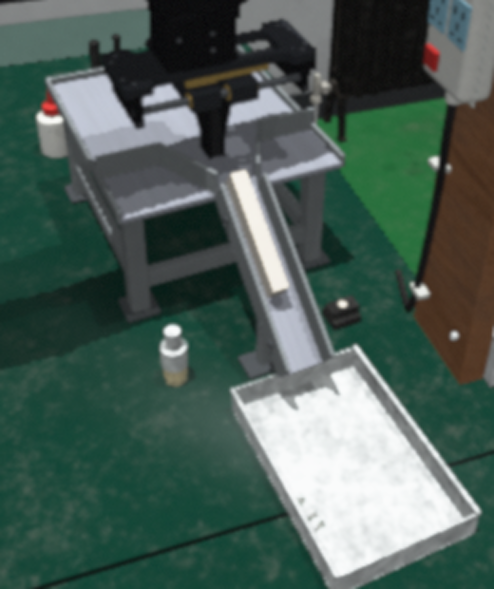

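The bar has tipped and is sliding down the channel. I'll retreat up and back, and let time pass.

```bash
python3 -m inch '[{"translation":[-2,0,-1],"spin":0},{"translation":[-3,0,-2],"spin":0},{"translation":[-3,0,-4],"spin":0},{"translation":[0,0,-4],"spin":0},{"translation":[0,0,0],"spin":0},{"translation":[0,0,0],"spin":0},{"translation":[0,0,0],"spin":0},{"translation":[0,0,0],"spin":0},{"translation":[0,0,0],"spin":0},{"translation":[0,0,0],"spin":0},{"translation":[0,0,0],"spin":0},{"translation":[0,0,0],"spin":0}]'
python3 - <<'E'
from h import *
rep()
a=snap('side','s13')[90:400,170:430]
cv2.imwrite('pics/s13c.png',cv2.resize(a[:,:,::-1],None,fx=1.9,fy=1.9,interpolation=cv2.INTER_CUBIC))
b=snap('scene','c13')[150:330,130:470]
cv2.imwrite('pics/c13c.png',cv2.resize(b[:,:,::-1],None,fx=2.35,fy=2.35,interpolation=cv2.INTER_CUBIC))
E
```

```text
time: 15.6
ee_pos: [0.4897, 0.1818, 0.2546]
eef_rot: [0.48, 0.529, -0.468, 0.52]
ft_force: [-0.4, 0.3, -0.2]
width: 0.0006
t 15.6 tcp [0.4897 0.1818 0.2546] C mm [[ -3.  169.1]] jawang chute deg -0.2 j7 -0.31 F [-0.4  0.3 -0.2] w 0.0005971764910462852
```

View pics/s13c.png

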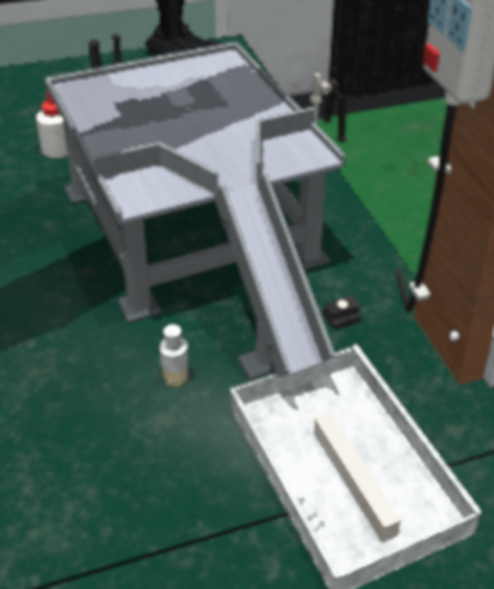

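View pics/c13c.png

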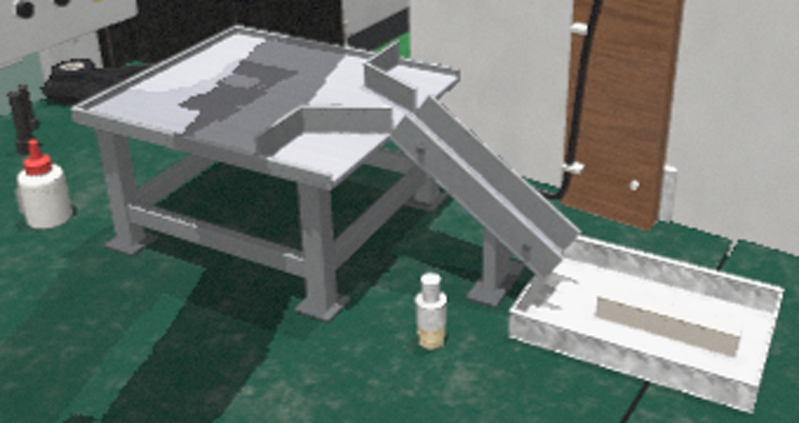

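The bar lies flat in the tray (side crop (315,420) to (395,530)); the coupler and T-nut are unmoved. Handing in.

```bash
python3 -c "
from bench import close_job
print(close_job())"
```

```text
the job is handed in; nothing more can be done
None
```

The bar is lying flat in the tray, and I handed the job in at about 15.7 s of the 58 s allowed. I turned it lengthwise inside loosely closed fingers (about 22 mm open round the 16 mm bar), without lifting it. Then I pushed its rear end with the closed fingers through the funnel and over the edge, and it slid down by itself.

- **Bystanders:** the last side and scene pictures show the coupler and the T-nut where they stood at the start. I judged this by eye, not by measuring.
- **Robot:** the gripper was clear of everything, 0.25 m up over the deck. Every wrist force I read stayed at or below about 1.5 N.
- **Alignment:** before the push the bar measured 90.3° to the chute's x, with its middle about 3 mm off centre. It slanted slightly in the funnel but did not jam.
- **Disagreements:** the first turn left the bar about 16° short because of the slack in the cage, and a further turn fixed it. The two fixed cameras and the wrist camera differed by a few millimetres on the deck and bar positions, which did not affect the result.

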